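# Call and serve the walnut dish

## Task

Take the small white dish with the loose walnut in it by the wooden grip of its hoop handle, and call the guest by pressing the dish's foot squarely down on the round sprung call pad until the pad is fully down, holding it there for half a second. Then carry the dish, not yet turned, to a hand's breadth (about 10 cm) above the middle of the grey placemat, pause there, and turn it a quarter turn so that its lug points straight away from the robot, square to the mat. Keep the dish level throughout, never let the walnut roll halfway to the rim, leave everything else where it stands, and finish still holding the dish there, level and motionless, with the walnut in the middle.

Things in the scene. Friction and masses are not known exactly. Their poses are not given: they have to be found in the camera images.
- dish: Loose white ceramic dish, 164 mm across, rim 28 mm high, 0.3 kg, with a steel hoop handle in its y-z plane (feet at y +-79 mm). Origin: centre of the underside of its foot (disc 64 mm across, 10 mm high); z up, +x towards its lug. The inside slopes down to the middle, floor 11 mm above the origin. Starts with the lug to the robot's right (-y).
- dish_grip (a point): Centre of the dish's wooden grip, 105 mm straight above the dish's origin: a block 16 mm thick (dish x), 56 mm long (dish y), 24 mm high. Pinch it from above across its 16 mm thickness, fingers closing along the dish's x; beneath it there are 48 mm free to the walnut.
- dish_lug (a point): Tip of the dish's lug, 114 mm from the dish's axis along dish +x, 25 mm above its origin. The lug is 34 mm wide, 7 mm thick.
- walnut_center (a point): Centre of the loose walnut, a dark brown ball 32 mm across, 15 g, that rests in the middle of the dish and rolls freely.
- pad (a joint): How far the call pad is pressed down: 0 up, 0.012 m fully down (end stop). A spring; about 9 N holds it fully down.
- pad_top (a point): Centre of the top face of the call pad, a level dark rubber disc 72 mm across, 28 mm above the table when up, in a low round steel housing (88 mm across, 12 mm high) fixed to the table; this point sinks with the pad.
- mat: Grey square placemat, 220 x 220 mm, 4 mm thick, fixed to the table. Origin: centre of its underside; +x points away from the robot, towards the guest, square to its edges (it may be set a little askew).
- mug: Bystander, leave alone: blue ceramic mug, 76 mm across, 85 mm tall. Origin: centre of its underside.
- salt: Bystander, leave alone: small glass jar with steel cap, 44 mm across, 75 mm tall. Origin: centre of its underside.
- mill: Bystander, leave alone: turned dark wooden pepper mill, 52 mm across, 120 mm tall. Origin: centre of its underside.
- spoon: Bystander, leave alone: wooden spoon lying flat, 240 mm long. Origin: on its underside.
- jar: Bystander, leave alone: glass storage jar with wooden cap, 72 mm across, 110 mm tall. Origin: centre of its underside.
- bowl: Bystander, leave alone: white empty bowl, 100 mm across, 45 mm tall. Origin: centre of its underside.
- napkin_ring: Bystander, leave alone: wooden napkin ring, 48 mm across, 30 mm tall. Origin: centre of its underside.
Things that resemble listed ones, but are neither listed nor needed, are in the scene too. Leave any orange look-alike of the dish alone. Of the things shaped like the part that bears walnut_center, the dark wooden one is meant.

How it is judged:
By the outcome, as a careful person would: the job done as asked, in the order asked, and still so for the second after the job is handed in, while the arm keeps its last pose, push and grip.
It also fails if it takes over 64 s, if anything falls off the work surface, if the arm or the gripper's body presses on something with over 40 N, if the wrist force passes 120 N, or if a joint passes its speed limit or range.

## Robot

A 7-joint arm with a two-finger parallel gripper is mounted at the origin on the work surface. World frame = base frame: x ahead of the robot, y to its left, z up, the work surface at z = 0. Lengths are in m, angles in rad, forces in N, time in s.
With the tool pointing down it reaches from about 0.4 to 0.875 m from the base axis. Payload 19.3 kg.
Tool frame: the origin (TCP) lies on the centre line of the jaws, within the pads' length; the fingertips stand 14 mm ahead of it and the grasp point (between the pads) lies 5 mm behind it; y points along the fingers, x is the direction in which the jaws open and shut, and the axes are right-handed (so a half turn about y gives the same grasp; the last joint's range is limited). The gripper opens to 85 mm and grips with 20 to 120 N. Pads are 22 mm wide; open, the fingers measure 114 mm over their backs; the gripper's body (76 mm by 85 mm) begins 54 mm behind the grasp point. The pads swing forward as they close: fully open they stand 13 mm farther back than shut.
Start: joints at [1.24, 0.521, -0.036, 1.599, 0.021, 1.021, -0.113], TCP at [0.161, -0.604, 0.225] pointing down, gripper open.
Joint ranges: [-2.91, 2.91], [-0.3, 2.13], [-1.5, 1.42], [0.17, 2.43], [-1.26, 4.41], [0.16, 1.93], [-2.52, 2.52]. Speed limits (rad/s): [1.89, 1.89, 2.39, 2.39, 3.01, 3.01, 3.01].

## Interface

Orientations are given as [roll, pitch, yaw] about the fixed x, y, z axes, in that order (R = Rz(yaw) Ry(pitch) Rx(roll)).
In Python, from workcell import monitor, grab_frame, workorder gives the robot as it stands.
- The arm moves only by the tool drive_tool, never from a script. Its argument "steps" is one flat list of numbers, 5 for each row, row after row: the finger opening in mm, from 0 to 85.4, then the shift along the world's x, y, z in mm, then the turn about the world's z in degrees. In form: [fingers, tx, ty, tz, twist, fingers, tx, ty, tz, twist, ...]. A call has exactly 5 rows; each row shifts and turns the commanded pose from where the row before left it; what a row does not reach is not made up. A row lasts 1/12 s, in which the tool goes at most 41.7 mm and 7.16 degrees, less where a joint would pass 70% of its speed; a pose out of reach is approached as far as the arm can. A call is refused whole if a number of a shift passes 41.7 or a number of a turn 7.16, either way. A call with a gripper value outside its range is refused whole. The fingers move at their own pace and stop on an object; "grip_force" is the grip in N (left out, the last holds). Time passes only in rows, so rows that do not move let the fingers close, or fill a call up. It gives the time, the measured TCP pose, the force and the opening at its end, in the units of the state.
- monitor.observe(): the state, without advancing time (a new reading comes with each control period).
- grab_frame(name): name is "side" or "top" or "wrist"; returns a dict with "frame" (480x640x3 uint8, red, green, blue), "vertical_fov" (degrees; the focal length in pixels is half the picture's height over the tangent of half this angle, whatever the lens; pixels are square), "cx", "cy" (the principal point, pixels), "xyz" and "orientation" of the camera in the world. Camera axes: x right, y down, z forward; pixel columns grow to the right and rows downward; lengths in m; the calibration is good to about 2 mm. A picture is of the moment at which its call begins. There is no depth.
- workorder.job_done(): hands the job in, once; it reports no verdict.
The state is a dict: "clock": time; "qpos": joint angles; "qd": joint speeds; "joint_efforts": joint torques, N m; "position": TCP position; "tool_rot": TCP orientation; "force": force on the tool from outside, world axes, zero at the start; "moment": the same for the moment, N m; "grip_width": finger opening in m.
Only numpy, scipy, OpenCV 4.12 (cv2) and the standard library are available. Lean on these libraries where they do the work, as an engineer would, in place of code of your own. Each camera call takes 0.05 s, during which the arm holds its last target. There are 200 camera calls.

## Working session

There is one attempt and no reset: what is moved stays moved. The work goes in short steps, Python scripts to look and compute and a tool call to move; the robot and the scene stay as the last step left them, time stands still between calls to the robot, and variables do not carry over. Pictures are saved under pics/ and viewed, about 8 in all and at most 12, crops included, and the job is handed in when it is done.

Besides the shell and the picture viewer there is one more tool, called after "Call:" as name(argument=value, ...) on one line, values as JSON. drive_tool: Moves the arm, as the interface text tells. Its arguments: {"type":"object","properties":{"steps":{"type":"array"},"grip_force":{"type":"number"}},"required":["steps"]}

```bash
mkdir -p pics; ls
cat > h.py <<'E'
import numpy as np,cv2,pickle
from workcell import monitor,grab_frame,workorder
from scipy.spatial.transform import Rotation as R
def grab(n,tag):
    f=grab_frame(n); pickle.dump(f,open(f'pics/{tag}.pkl','wb'))
    cv2.imwrite(f'pics/{tag}.png',f['frame'][:,:,::-1]); return f
def load(tag): return pickle.load(open(f'pics/{tag}.pkl','rb'))
def rot(f):
    o=np.array(f['orientation'],float)
    return o if o.shape==(3,3) else R.from_euler('xyz',o).as_matrix()
def foc(f): return f['frame'].shape[0]/2/np.tan(np.radians(f['vertical_fov'])/2)
def ray(f,u,v):
    F=foc(f); d=rot(f)@np.array([(u-f['cx'])/F,(v-f['cy'])/F,1]); return np.array(f['xyz']),d
def onz(f,u,v,z):
    p,d=ray(f,u,v); return p+d*(z-p[2])/d[2]
def proj(f,P):
    c=rot(f).T@(np.array(P)-np.array(f['xyz'])); F=foc(f); return c[0]/c[2]*F+f['cx'],c[1]/c[2]*F+f['cy']
E
python3 - <<'E'
from h import *
print(monitor.observe())
for n in ['top','side','wrist']:
    f=grab(n,n+'0'); print(n,{k:v for k,v in f.items() if k!='frame'})
E
```

```text
pics
{'clock': 0.0, 'qpos': array([ 1.23982202,  0.52203269, -0.03626446,  1.59998865,  0.02121069,
        1.02112303, -0.11281516]), 'qd': array([ 0.00046644,  0.00137464, -0.00106367, -0.0004395 , -0.00060408,
        0.00130793,  0.00242831]), 'joint_efforts': array([-2.34537220e-04, -9.27103114e+01,  1.97976083e+00, -3.69942248e+01,
        1.78411725e-02,  8.02244438e-03,  4.73925411e-06]), 'position': array([ 0.16097859, -0.60355557,  0.22412175]), 'tool_rot': array([-1.57092065e+00,  1.16046085e-03, -1.31009656e+00]), 'force': array([-0.30175818, -0.19132522,  0.48716499]), 'moment': array([ 0.01966666,  0.03443965, -0.03956563]), 'grip_width': 0.08540011734589166}
top {'vertical_fov': 46.50956253344938, 'cx': 317.57392496317397, 'cy': 233.43566141085802, 'xyz': array([ 0.43591528, -0.03964323,  1.19673996]), 'orientation': array([-3.06799981,  0.00315514, -1.56142889])}
side {'vertical_fov': 43.8147137068804, 'cx': 321.9008451873418, 'cy': 237.30994352030848, 'xyz': array([-0.08728663,  0.71274702,  0.83280163]), 'orientation': array([-2.21861786e+00, -1.07236924e-03, -2.50547015e+00])}
wrist {'vertical_fov': 65.57592608162233, 'cx': 319.19366379683544, 'cy': 245.3234141424881, 'xyz': array([ 0.2373776 , -0.5825991 ,  0.37398702]), 'orientation': array([ 2.82784626e+00,  1.30570184e-03, -1.31104496e+00])}
```

View pics/top0.png

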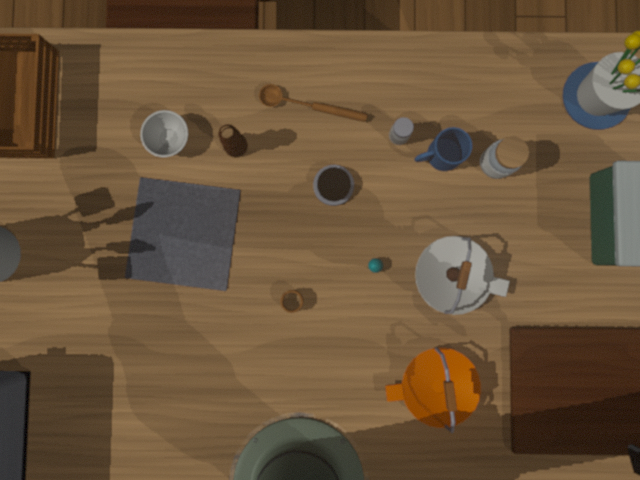

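View pics/side0.png

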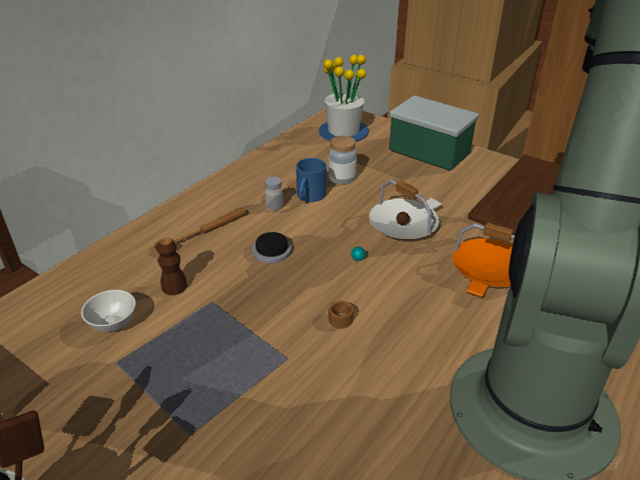

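Top view: white dish at (455,275) with the brown walnut and the lug to the right at (500,287), call pad at (333,185), mat at (183,234), askew. Similar things: the orange dish (440,387) is the look-alike to leave alone, and the teal ball (376,265) is not the walnut. The white dish with the brown ball fits the description.

Run:
```python
from h import *
t=load('top0');s=load('side0')
im=t['frame']; hsv=cv2.cvtColor(im,cv2.COLOR_RGB2HSV)
def big(m,box):
    k=np.zeros_like(m);x0,y0,x1,y1=box;k[y0:y1,x0:x1]=m[y0:y1,x0:x1]
    c=max(cv2.findContours(k,cv2.RETR_EXTERNAL,cv2.CHAIN_APPROX_NONE)[0],key=cv2.contourArea);return c
vis=cv2.resize(im[:,:,::-1],None,fx=1,fy=1).copy()
# mat
m=cv2.inRange(hsv,(100,15,30),(150,120,140)); c=big(cv2.morphologyEx(m,cv2.MORPH_CLOSE,np.ones((5,5))),(110,165,250,300))
r=cv2.minAreaRect(c);b=cv2.boxPoints(cv2.minAreaRect(c)); ap=cv2.approxPolyDP(cv2.convexHull(c),8,True)[:,0]
print('mat',[onz(t,*p,.004).round(4)[:2] for p in ap]); cv2.drawContours(vis,[c],-1,(0,0,255),1)
# pad
m=cv2.inRange(im,(0,0,0),(60,60,60));c=big(m,(312,160,356,210));e=cv2.fitEllipse(c);print('pad',e,onz(t,*e[0],.028), 'diam',e[1][1]/foc(t)*1.17);cv2.ellipse(vis,e,(0,255,0),1)
# dish
m=cv2.inRange(hsv,(0,0,120),(180,50,255));c=big(cv2.morphologyEx(m,cv2.MORPH_CLOSE,np.ones((7,7))),(408,230,520,320))
P=np.array([onz(t,*p,.027)[:2] for p in c[:,0].astype(float)])
sel=np.ones(len(P),bool)
for _ in range(8):
    A=np.c_[2*P[sel],np.ones(sel.sum())];x=np.linalg.lstsq(A,(P[sel]**2).sum(1),rcond=None)[0];rr=np.sqrt(x[2]+x[0]**2+x[1]**2)
    d=np.abs(np.hypot(*(P-x[:2]).T)-rr);sel=d<max(.003,np.median(d)*1.5)
print('dish',x[:2],rr,sel.sum(),len(P));
dd=np.hypot(*(P-x[:2]).T);L=P[dd>.098];print('lug far',dd.max(),L.mean(0),np.degrees(np.arctan2(*(L.mean(0)-x[:2])[::-1])))
cv2.drawContours(vis,[c],-1,(0,0,255),1)
# grip & walnut in both views
for n,f,box in(('t',t,(435,245,490,300)),('s',s,(380,170,430,235))):
    h=cv2.cvtColor(f['frame'],cv2.COLOR_RGB2HSV);m=cv2.inRange(h,(3,90,40),(18,255,200));x0,y0,x1,y1=box
    n_,lab,st,ce=cv2.connectedComponentsWithStats(m[y0:y1,x0:x1])
    for i in range(1,n_):
        if st[i,4]>40: print(n,ce[i]+[x0,y0],st[i])
cv2.imwrite('pics/c1.png',np.hstack([cv2.resize(vis[225:325,400:530],None,fx=3,fy=3),cv2.resize(vis[155:305,110:250],(373,300))]))
```

```text
mat [array([0.6259, 0.2519]), array([0.5463, 0.1982]), array([0.4519, 0.213 ]), array([0.4291, 0.3725]), array([0.636 , 0.3472])]
pad ((333.7914733886719, 183.86997985839844), (31.911989212036133, 31.97317123413086), 171.86431884765625) [ 0.62731932 -0.06841575  0.028     ] diam 0.06698210599060651
dish [ 0.4384161  -0.32081613] 0.08028074720447563 176 269
lug far 0.1138937482890814 [ 0.41230115 -0.42596416] -103.94797168427552
t [486.56862745 248.41176471] [46  0  9 12 51]
t [459.87262873 274.52574526] [ 12  17  24  27 369]
s [405.65817091 183.7143928 ] [   0    0   50   32 1334]
s [402.45833333 217.85      ] [ 17  42  12  13 120]
```

View pics/c1.png

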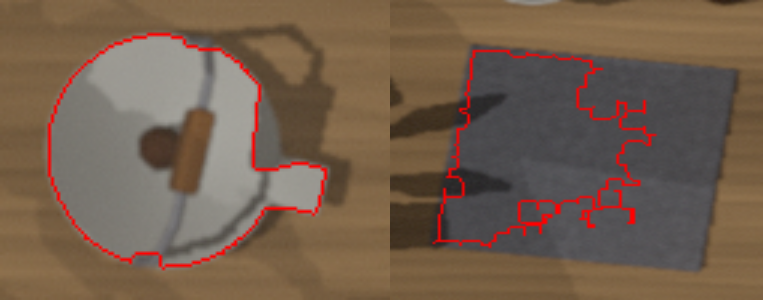

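The crop confirms the white dish, with the dark brown walnut beside the wooden grip; the lug points right and slightly towards the robot. The mat mask was poor, so I'll redo that and refine the grip.

Run:
```python
from h import *
t=load('top0');s=load('side0')
im=t['frame'].astype(int)
m=((im[:,:,0]<1.1*im[:,:,2])).astype(np.uint8)*255
k=np.zeros_like(m);k[165:305,110:255]=m[165:305,110:255];k=cv2.morphologyEx(cv2.morphologyEx(k,cv2.MORPH_CLOSE,np.ones((5,5))),cv2.MORPH_OPEN,np.ones((5,5)))
c=max(cv2.findContours(k,cv2.RETR_EXTERNAL,cv2.CHAIN_APPROX_NONE)[0],key=cv2.contourArea)
ap=cv2.approxPolyDP(cv2.convexHull(c),6,True)[:,0].astype(float);print(ap.tolist())
W=np.array([onz(t,*p,.004)[:2] for p in c[:,0].astype(float)],np.float32)
r=cv2.minAreaRect(W*1000);print('mat',r)
W=np.array([onz(t,*p,.004)[:2] for p in ap]);print(W.round(4).tolist(),W.mean(0));
for i in range(len(W)):
  d=W[(i+1)%len(W)]-W[i];print(np.hypot(*d),np.degrees(np.arctan2(d[1],d[0])))
# grip
hs=cv2.cvtColor(t['frame'],cv2.COLOR_RGB2HSV)
g=cv2.inRange(hs,(3,90,40),(18,255,200));g[:, :456]=0;g[:, 475:]=0;g[:255]=0;g[295:]=0
cc=max(cv2.findContours(g,cv2.RETR_EXTERNAL,cv2.CHAIN_APPROX_NONE)[0],key=cv2.contourArea)
print(cv2.minAreaRect(cc));q=cv2.minAreaRect(np.array([onz(t,*p,.115)[:2]*1000 for p in cc[:,0].astype(float)],np.float32));print('grip',q)
# triangulate grip centre
p1,d1=ray(t,*cv2.minAreaRect(cc)[0]);p2,d2=ray(s,405.7,187)
A=np.c_[d1,-d2];x=np.linalg.lstsq(A,p2-p1,rcond=None)[0];print('tri',p1+d1*x[0],p2+d2*x[1])
print(proj(s,[.4384,-.3208,.105]),proj(t,[.4384,-.3208,.105]),proj(s,[.627,-.068,.028]))
```

```text
[[141.0, 178.0], [238.0, 190.0], [225.0, 289.0], [126.0, 276.0]]
mat ((521.8787841796875, 254.24966430664062), (217.21160888671875, 216.4702911376953), 83.31504821777344)
[[0.6404, 0.3474], [0.6161, 0.1373], [0.4035, 0.1607], [0.4291, 0.3725]] [0.52226612 0.25446011]
0.2114686638016171 -96.58961493140895
0.21386667629777895 173.7056642706136
0.2132855069057043 83.10988219835818
0.21274639961442196 -6.781295450330916
((461.43255615234375, 274.2921142578125), (12.966898918151855, 27.357906341552734), 12.994616508483887)
grip ((439.2519836425781, -313.91717529296875), (24.910776138305664, 52.99641799926758), 76.4471206665039)
tri [ 0.43910399 -0.31444736  0.1127982 ] [ 0.43699323 -0.31575009  0.11312226]
(np.float64(405.97511546223626), np.float64(188.88370408523977)) (np.float64(463.6845423636894), np.float64(274.68737376836225)) (np.float64(271.61999790654744), np.float64(240.28045043221906))
```

Grip ≈ (0.439,-0.318), heading about -102°. Pad (0.627,-0.068). Mat centre (0.522,0.254), heading -6.7°, measured edges 212–214 mm. Approaching above the grip.

Call:
drive_tool(steps=[85,12,12,0,-1,85,18,18,0,-2,85,22,23,0,-2,85,22,23,0,-2,85,22,23,0,-2], grip_force=60)

```text
clock: 0.57
position: [0.2578, -0.5036, 0.2245]
tool_rot: [-1.571, 0.0, -1.469]
force: [1.0, -0.3, -0.0]
grip_width: 0.0851
```

Call:
drive_tool(steps=[85,22,23,0,-2,85,22,23,0,-2,85,22,23,0,-2,85,22,23,0,-2,85,22,22,0,-2])

```text
clock: 0.98
position: [0.3679, -0.3894, 0.2246]
tool_rot: [-1.571, 0.0, -1.643]
force: [0.6, -0.4, -0.1]
grip_width: 0.0852
```

Call:
drive_tool(steps=[85,22,22,0,-2,85,20,20,0,-2,85,16,16,0,-2,85,10,10,0,-2,85,4,4,0,0])

```text
clock: 1.4
position: [0.4407, -0.3168, 0.2245]
tool_rot: [-1.571, 0.001, -1.78]
force: [0.5, 1.0, -0.3]
grip_width: 0.0849
```

Run:
```python
from h import *
f=grab('wrist','w1');o=monitor.observe();print(o['clock'],o['position'],np.degrees(o['tool_rot']),o['qpos'])
print(f['xyz'],np.degrees(f['orientation']),proj(f,[.439,-.319,.117]))
```

```text
1.45 [ 0.44054078 -0.31712381  0.2245111 ] [-9.00015727e+01  3.58492011e-02 -1.01877325e+02] [ 0.53930289  0.3914097  -0.03200974  1.81749199  0.01446279  0.93313421
 -1.27699512]
[ 0.51792411 -0.33262545  0.37431624] [ 1.62022589e+02  5.20362513e-02 -1.02053335e+02] (np.float64(323.88076655574963), np.float64(240.76670222627735))
```

View pics/w1.png

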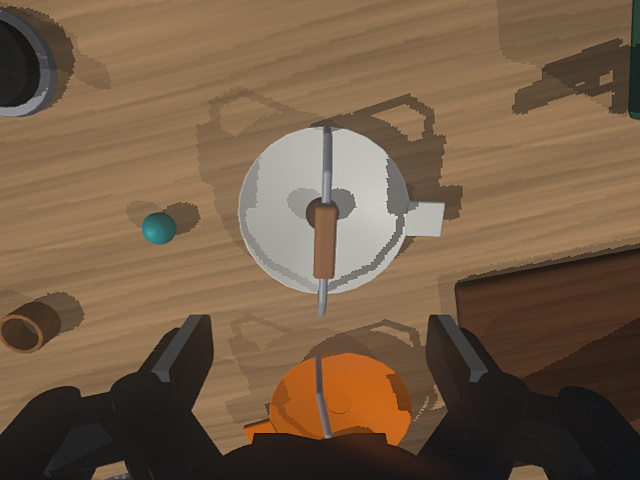

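Wrist view: grip (325,242), lug (428,219), walnut under the grip, all well aligned with the jaws. Refining.

Run:
```python
from h import *
f=load('w1');im=f['frame'];h=cv2.cvtColor(im,cv2.COLOR_RGB2HSV)
g=cv2.inRange(h,(3,90,90),(18,255,220));k=np.zeros_like(g);k[200:285,305:345]=g[200:285,305:345]
k=cv2.morphologyEx(k,cv2.MORPH_OPEN,np.ones((3,3)))
c=max(cv2.findContours(k,cv2.RETR_EXTERNAL,cv2.CHAIN_APPROX_NONE)[0],key=cv2.contourArea)
print(cv2.minAreaRect(c));W=np.array([onz(f,*p,.117)[:2]*1000 for p in c[:,0].astype(float)],np.float32);print('grip',cv2.minAreaRect(W))
m=cv2.inRange(h,(0,0,110),(180,45,255));k=np.zeros_like(m);k[110:310,230:455]=m[110:310,230:455]
k=cv2.morphologyEx(k,cv2.MORPH_CLOSE,np.ones((9,9)))
c=max(cv2.findContours(k,cv2.RETR_EXTERNAL,cv2.CHAIN_APPROX_NONE)[0],key=cv2.contourArea);c=c[:,0].astype(float)
P=np.array([onz(f,*p,.028)[:2] for p in c]);s=np.ones(len(P),bool)
for _ in range(10):
    x=np.linalg.lstsq(np.c_[2*P[s],np.ones(s.sum())],(P[s]**2).sum(1),rcond=None)[0];r=np.sqrt(x[2]+x[0]**2+x[1]**2)
    d=np.abs(np.hypot(*(P-x[:2]).T)-r);s=d<max(.002,np.median(d)*1.5)
print('dish',x[:2],r,s.sum(),len(P))
L=np.array([onz(f,*p,.027)[:2] for p in c[c[:,0]>415]]);q=cv2.minAreaRect((L*1000).astype(np.float32));print('lug',q, 'dir',np.degrees(np.arctan2(*(np.array(q[0])/1000-x[:2])[::-1])),np.hypot(*(L-x[:2]).T).max())
```

```text
((324.0, 242.5), (71.0, 22.0), 90.0)
grip ((436.8565979003906, -318.7982482910156), (15.620265007019043, 54.09693908691406), 78.61466979980469)
dish [ 0.43621084 -0.31903813] 0.08091351489864639 442 575
lug ((411.58306884765625, -416.87921142578125), (27.024105072021484, 33.476470947265625), 77.95704650878906) dir -104.12852257773234 0.11485935894071916
```

Heading from the lug and the hoop line is about -103.7°, and the grip centre is (0.4367,-0.319), agreeing with the top view. Descending and gripping.

Call:
drive_tool(steps=[85,-1,-1,-12,-0.4,85,-1,-1,-20,-0.5,85,-1,0,-20,-0.5,85,-1,0,-20,-0.4,85,0,0,-18,0], grip_force=60)

```text
clock: 1.87
position: [0.4338, -0.3219, 0.1336]
tool_rot: [-1.571, -0.0, -1.813]
force: [0.5, -0.3, -1.3]
grip_width: 0.0848
```

Call:
drive_tool(steps=[60,0,0,-14,0,60,0,0,-10,0,50,0,0,-7,0,40,0,0,-4,0,35,0,0,0,0])

```text
clock: 2.28
position: [0.4348, -0.3211, 0.0993]
tool_rot: [-1.571, 0.0, -1.813]
force: [-0.4, -0.2, 0.3]
grip_width: 0.0352
```

Call:
drive_tool(steps=[30,0,0,0,0,25,0,0,0,0,22,0,0,0,0,20,0,0,0,0,18,0,0,0,0])

```text
clock: 2.7
position: [0.4353, -0.3209, 0.1]
tool_rot: [-1.57, -0.0, -1.813]
force: [0.9, 0.7, 0.1]
grip_width: 0.0183
```

Call:
drive_tool(steps=[16,0,0,0,0,14,0,0,0,0,12,0,0,0,0,10,0,0,0,0,10,0,0,0,0])

```text
clock: 3.12
position: [0.4355, -0.3207, 0.1001]
tool_rot: [-1.57, 0.0, -1.812]
force: [-0.5, 2.1, 7.5]
grip_width: 0.0143
```

Run:
```python
from h import *
f=grab('wrist','w2');o=monitor.observe();print(o['clock'],o['position'],np.degrees(o['tool_rot']),o['grip_width'],o['force'])
```

```text
3.1667 [ 0.43548597 -0.32067949  0.10008029] [-8.99672834e+01  9.39833871e-03 -1.03841342e+02] 0.014438747363354314 [0.49608232 2.65745476 6.66166952]
```

View pics/w2.png

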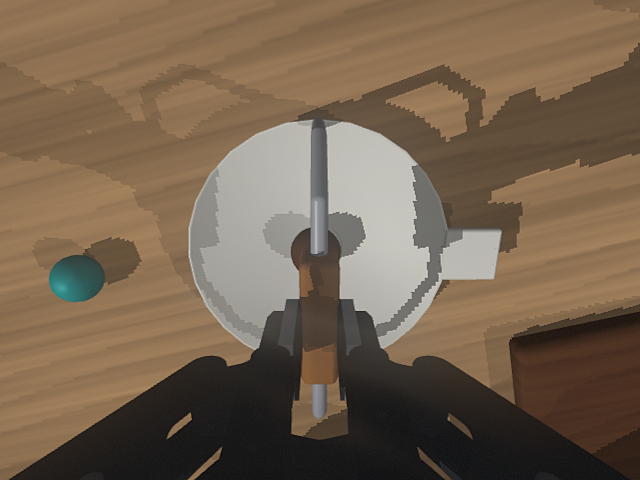

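Gripped (14.4 mm opening on the 16 mm block, soft pads), hoop square to the jaws. Now the dish centre relative to the TCP.

```bash
cat > dm.py <<'E'
from h import *
def dish(f,z0=0.,box=(100,345,170,520)):
    im=f['frame'];h=cv2.cvtColor(im,cv2.COLOR_RGB2HSV);a,b,c0,d0=box
    m=cv2.inRange(h,(0,0,100),(180,50,255));k=np.zeros_like(m);k[a:b,c0:d0]=m[a:b,c0:d0]
    k=cv2.morphologyEx(k,cv2.MORPH_CLOSE,np.ones((9,9)))
    c=max(cv2.findContours(k,cv2.RETR_EXTERNAL,cv2.CHAIN_APPROX_NONE)[0],key=cv2.contourArea)[:,0].astype(float)
    P=np.array([onz(f,*p,z0+.028)[:2] for p in c]);u=c[:,0]
    s=(c[:,1]<b-3)&(c[:,0]<c0+265)
    for _ in range(10):
        x=np.linalg.lstsq(np.c_[2*P[s],np.ones(s.sum())],(P[s]**2).sum(1),rcond=None)[0];r=np.sqrt(x[2]+x[0]**2+x[1]**2)
        d=np.abs(np.hypot(*(P-x[:2]).T)-r);s=d<max(.0015,np.median(d)*1.2)
    print('dish',x[:2].round(4),'r',r.round(4),s.sum(),len(P))
    L=P[np.hypot(*(P-x[:2]).T)>.09]; 
    q=cv2.minAreaRect((L*1000).astype(np.float32));print('lug',q,'dir',np.degrees(np.arctan2(*(np.array(q[0])/1000-x[:2])[::-1])).round(2),'reach',np.hypot(*(P-x[:2]).T).max().round(4))
    return x[:2]
E
python3 - <<'E'
from dm import *
f=load('w2');x=dish(f);print(x-np.array([.4355,-.3207]),proj(f,[.4355,-.3207,.117]),proj(f,[.4367,-.319,.117]))
im=f['frame'].astype(int);col=im[200:420,320];print(len(col))
E
```

```text
dish [ 0.4362 -0.319 ] r 0.0813 533 1060
lug ((412.29986572265625, -417.3652648925781), (25.322032928466797, 33.44041442871094), 76.05322265625) dir -103.65 reach 0.1146
[0.00069569 0.00173716] (np.float64(321.2157699915614), np.float64(329.1392041287029)) (np.float64(316.4190138832587), np.float64(327.4863730435451))
220
```

Dish centre = TCP + (0.7, 1.7) mm, heading -103.7°. Firm the grip and lift 60 mm.

Call:
drive_tool(steps=[10,0,0,0,0,10,0,0,1,0,10,0,0,3,0,10,0,0,6,0,10,0,0,9,0], grip_force=90)

```text
clock: 3.58
position: [0.4347, -0.3207, 0.1187]
tool_rot: [-1.572, 0.0, -1.813]
force: [0.3, 0.3, -2.5]
grip_width: 0.0132
```

Call:
drive_tool(steps=[10,0,0,11,0,10,0,0,11,0,10,0,0,9,0,10,0,0,6,0,10,0,0,4,0])

```text
clock: 4.0
position: [0.4354, -0.3211, 0.1609]
tool_rot: [-1.57, -0.0, -1.813]
force: [-0.3, 0.4, -3.6]
grip_width: 0.0134
```

Run:
```python
from dm import *
f=grab('wrist','w3');g=grab('side','s3');o=monitor.observe();print(o['clock'],o['position'],np.degrees(o['tool_rot']),o['grip_width'],o['force'],o['moment'])
x=dish(f,o['position'][2]-.100);print(x-o['position'][:2])
a=cv2.resize(f['frame'][90:420,150:530],(400,347));b=cv2.resize(g['frame'][120:270,350:520],(393,347))
cv2.imwrite('pics/c3.png',np.hstack([a,b])[:,:,::-1])
```

```text
4.1 [ 0.43535879 -0.32100973  0.16037287] [-8.99456057e+01 -1.67064942e-02 -1.03859376e+02] 0.013137347552420074 [ 0.01759647 -1.08616047 -3.3978788 ] [0.02769039 0.00460234 0.01538324]
dish [ 0.4362 -0.3195] r 0.0813 532 1056
lug ((412.3435974121094, -417.8873596191406), (25.24882698059082, 32.7913818359375), 76.07379150390625) dir -103.61 reach 0.1147
[0.00080144 0.00151021]
```

View pics/c3.png

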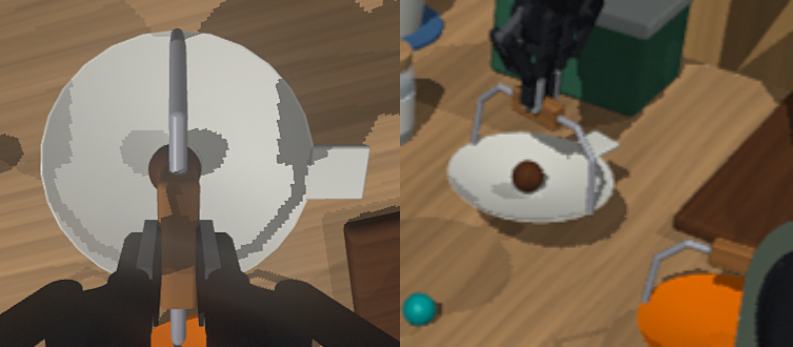

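Dish lifted level with the walnut in the middle (about -3.4 N weight). Carrying it to above the pad.

Call:
drive_tool(steps=[10,0.2,0.3,0,0,10,0.5,0.7,0,0,10,1,1.3,0,0,10,1.5,2,0,0,10,2,2.6,0,0])

```text
clock: 4.52
position: [0.4403, -0.3137, 0.1594]
tool_rot: [-1.571, 0.0, -1.813]
force: [0.5, -0.6, -2.8]
grip_width: 0.0134
```

Call:
drive_tool(steps=[10,2.5,3.3,0,0,10,3,3.9,0,0,10,3.5,4.6,0,0,10,4,5.3,0,0,10,4.5,5.9,0,0])

```text
clock: 4.93
position: [0.4583, -0.2904, 0.1597]
tool_rot: [-1.571, 0.0, -1.813]
force: [-0.7, 0.3, -3.6]
grip_width: 0.0133
```

Call:
drive_tool(steps=[10,5,6.6,0,0,10,5.3,7,0,0,10,5.6,7.4,0,0,10,5.8,7.6,0,0,10,6,7.9,0,0])

```text
clock: 5.35
position: [0.4862, -0.2536, 0.1597]
tool_rot: [-1.571, 0.0, -1.813]
force: [0.2, -0.3, -2.3]
grip_width: 0.0135
```

Call:
drive_tool(steps=[10,6,7.9,0,0,10,6,7.9,0,0,10,6,7.9,0,0,10,6,7.9,0,0,10,6,7.9,0,0])

```text
clock: 5.77
position: [0.5161, -0.2141, 0.1597]
tool_rot: [-1.571, 0.0, -1.813]
force: [0.7, -0.6, -2.2]
grip_width: 0.0136
```

Call:
drive_tool(steps=[10,6,7.9,0,0,10,6,7.9,0,0,10,6,7.9,0,0,10,6,7.9,0,0,10,6,7.9,0,0])

```text
clock: 6.18
position: [0.5461, -0.1747, 0.1597]
tool_rot: [-1.571, 0.0, -1.813]
force: [0.5, -0.4, -3.4]
grip_width: 0.0132
```

Call:
drive_tool(steps=[10,6,7.9,0,0,10,6,7.9,0,0,10,6,7.9,0,0,10,6,7.9,0,0,10,6,7.9,0,0])

```text
clock: 6.6
position: [0.5761, -0.1352, 0.1597]
tool_rot: [-1.571, 0.0, -1.813]
force: [-1.1, 0.1, -3.4]
grip_width: 0.0129
```

Call:
drive_tool(steps=[10,6,7.9,0,0,10,5.8,7.6,0,0,10,5.6,7.4,0,0,10,5.3,7,0,0,10,5,6.6,0,0])

```text
clock: 7.02
position: [0.6038, -0.0987, 0.1597]
tool_rot: [-1.571, 0.0, -1.813]
force: [0.5, 0.3, -3.4]
grip_width: 0.0131
```

Call:
drive_tool(steps=[10,4.5,5.9,0,0,10,4,5.3,0,0,10,3.5,4.6,0,0,10,3,3.9,0,0,10,2.5,3.3,0,0])

```text
clock: 7.43
position: [0.621, -0.0761, 0.1597]
tool_rot: [-1.571, -0.0, -1.813]
force: [0.3, 1.4, -3.5]
grip_width: 0.0135
```

Call:
drive_tool(steps=[10,2,2.6,0,0,10,1.5,2,0,0,10,1,1.3,0,0,10,0.5,0.7,0,0,10,0.2,0.3,0,0])

```text
clock: 7.85
position: [0.6259, -0.0697, 0.1597]
tool_rot: [-1.571, -0.0, -1.813]
force: [-1.0, -0.5, -4.3]
grip_width: 0.0132
```

Run:
```python
from dm import *
f=grab('wrist','w4');g=grab('side','s4');o=monitor.observe();p=o['position'];print(o['clock'],p,np.degrees(o['tool_rot']),o['qpos'].round(2),o['force'])
x=dish(f,p[2]-.100);print(x-p[:2])
s=load('side0');m=cv2.inRange(s['frame'],(0,0,0),(55,55,55));k=np.zeros_like(m);k[225:270,245:300]=m[225:270,245:300]
c=max(cv2.findContours(k,cv2.RETR_EXTERNAL,cv2.CHAIN_APPROX_NONE)[0],key=cv2.contourArea);W=np.array([onz(s,*q,.028)[:2]*1000 for q in c[:,0].astype(float)],np.float32)
print('pad side',cv2.fitEllipse(W))
a=cv2.resize(f['frame'][90:420,150:530],(400,347));b=cv2.resize(g['frame'][130:290,180:360],(390,347))
cv2.imwrite('pics/c4.png',np.hstack([a,b])[:,:,::-1])
```

```text
7.95 [ 0.62589123 -0.06966255  0.15972716] [-8.99988798e+01 -1.13435305e-03 -1.03866902e+02] [ 0.05  0.6  -0.04  1.65  0.03  0.9  -1.82] [-0.18970298  0.91921193 -3.18499913]
dish [ 0.6268 -0.0681] r 0.0811 532 1054
lug ((602.973876953125, -166.5266571044922), (24.540592193603516, 32.737796783447266), 76.01831817626953) dir -103.59 reach 0.1144
[0.00088056 0.00157288]
pad side ((619.1856689453125, -58.45061111450195), (71.29843139648438, 85.4356460571289), 43.19061279296875)
```

View pics/c4.png

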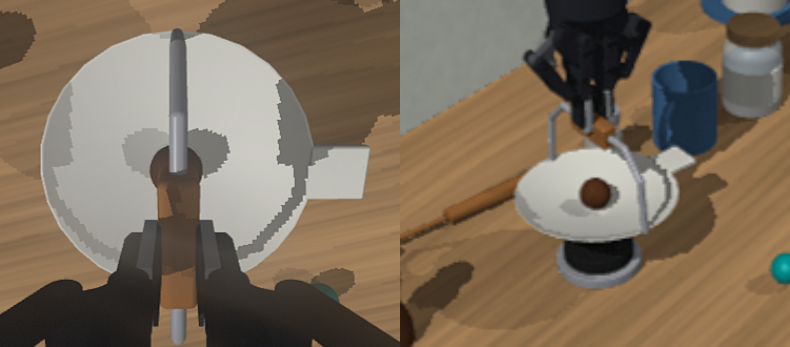

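The dish is above the pad, level. The side and top pad fixes differ by about 5 mm, and the side mask includes the pad's wall, so I'm checking with the steel housing outline in the stored images.

Run:
```python
from h import *
for tag,(x0,y0,x1,y1) in(('top0',(305,158,362,212)),('side0',(243,222,302,272))):
    f=load(tag);im=f['frame'].astype(int)
    m=((im[:,:,0]<1.15*im[:,:,2]+3)).astype(np.uint8)*255;k=np.zeros_like(m);k[y0:y1,x0:x1]=m[y0:y1,x0:x1]
    k=cv2.morphologyEx(k,cv2.MORPH_OPEN,np.ones((3,3)));c=max(cv2.findContours(k,cv2.RETR_EXTERNAL,cv2.CHAIN_APPROX_NONE)[0],key=cv2.contourArea)
    q=c[:,0].astype(float)
    # keep lower (near) part in side view where pad does not overlap outline
    W=np.array([onz(f,*p,.012)[:2]*1000 for p in q],np.float32);e=cv2.fitEllipse(W);print(tag,len(q),e)
    for C in ([.6268,-.0681],[.624,-.0636]):
        a=np.linspace(0,2*np.pi,60);E=np.array([proj(f,[C[0]+.044*np.cos(t),C[1]+.044*np.sin(t),.012]) for t in a]);print('  pred bbox',C,E.min(0).round(1),E.max(0).round(1),'seen',q.min(0),q.max(0))
```

```text
top0 165 ((628.793701171875, -67.73466491699219), (79.27650451660156, 80.74259948730469), 74.20677947998047)
  pred bbox [0.6268, -0.0681] [312.9 165. ] [354.  205.7] seen [314. 165.] [350. 204.]
  pred bbox [0.624, -0.0636] [310.8 166.3] [351.9 207. ] seen [314. 165.] [350. 204.]
side0 97 ((625.1353149414062, -63.87541198730469), (85.4881362915039, 107.33015441894531), 40.33441925048828)
  pred bbox [0.6268, -0.0681] [252.3 234.2] [291.8 258.4] seen [252. 233.] [291. 262.]
  pred bbox [0.624, -0.0636] [251.9 235.6] [291.5 259.9] seen [252. 233.] [291. 262.]
```

All fixes lie within ±2 mm of (0.627,-0.067), so nudge +1,+1. Descend to just above full press, watching force.

Call:
drive_tool(steps=[10,0.2,0.2,-2,0,10,0.4,0.4,-5,0,10,0.4,0.4,-7,0,10,0,0,-6,0,10,0,0,-4,0])

```text
clock: 8.37
position: [0.6265, -0.0685, 0.1344]
tool_rot: [-1.572, -0.0, -1.813]
force: [0.7, -0.1, -3.6]
grip_width: 0.013
```

Call:
drive_tool(steps=[10,0,0,-3,0,10,0,0,-3,0,10,0,0,-3,0,10,0,0,-3,0,10,0,0,-3,0])

```text
clock: 8.78
position: [0.6272, -0.0685, 0.1208]
tool_rot: [-1.57, 0.0, -1.813]
force: [-0.9, 1.2, 3.3]
grip_width: 0.0132
```

Call:
drive_tool(steps=[10,0,0,-2,0,10,0,0,-1,0,10,0,0,-1,0,10,0,0,0,0,10,0,0,0,0])

```text
clock: 9.2
position: [0.6271, -0.0685, 0.117]
tool_rot: [-1.57, 0.0, -1.813]
force: [-1.1, 1.2, 5.3]
grip_width: 0.0132
```

Run:
```python
from dm import *
f=grab('wrist','w5');g=grab('side','s5');o=monitor.observe();p=o['position'];print(o['clock'],p,np.degrees(o['tool_rot']),o['force'],o['moment'])
x=dish(f,p[2]-.100);print(x-p[:2])
a=cv2.resize(f['frame'][90:420,150:530],(400,347));b=cv2.resize(g['frame'][160:300,200:360],(397,347))
cv2.imwrite('pics/c5.png',np.hstack([a,b])[:,:,::-1])
```

```text
9.3 [ 0.62716125 -0.06847638  0.11702213] [-8.99681643e+01  1.30455221e-02 -1.03857292e+02] [-0.40821459  0.98060978  5.15214806] [ 0.26561426  0.25361087 -0.02853821]
dish [ 0.6277 -0.0672] r 0.0812 531 1056
lug ((603.5712890625, -165.49378967285156), (24.982784271240234, 32.761024475097656), 76.08836364746094) dir -103.81 reach 0.1147
[0.00057886 0.00132547]
```

Call:
drive_tool(steps=[10,0,0,-1,0,10,0,0,-0.5,0,10,0,0,-0.5,0,10,0,0,-0.5,0,10,0,0,0,0])

```text
clock: 9.72
position: [0.628, -0.0686, 0.1159]
tool_rot: [-1.568, 0.001, -1.813]
force: [-4.0, 1.5, 22.3]
grip_width: 0.0132
```

Run:
```python
from h import *
o=monitor.observe();print(o['clock'],o['position'],np.degrees(o['tool_rot']),o['force'],o['moment'])
```

```text
9.7167 [ 0.62798147 -0.06860426  0.115856  ] [-8.98511327e+01  3.46768882e-02 -1.03866583e+02] [-4.00835775  1.47153317 22.25780343] [3.68849008e-01 9.21979951e-01 2.32896318e-04]
```

The force jumped to 22 N with the height stalled at 0.116 m, so the end stop is reached. Hold for more than half a second and look.

Call:
drive_tool(steps=[10,0,0,0,0,10,0,0,0,0,10,0,0,0,0,10,0,0,0,0,10,0,0,0,0])

```text
clock: 10.13
position: [0.6279, -0.0686, 0.1159]
tool_rot: [-1.568, 0.001, -1.813]
force: [-2.9, 0.9, 21.4]
grip_width: 0.0135
```

Call:
drive_tool(steps=[10,0,0,0,0,10,0,0,0,0,10,0,0,0,0,10,0,0,0,0,10,0,0,0,0])

```text
clock: 10.55
position: [0.6279, -0.0686, 0.1158]
tool_rot: [-1.568, 0.001, -1.813]
force: [-3.0, 1.6, 21.5]
grip_width: 0.0135
```

Run:
```python
from dm import *
f=grab('wrist','w6');g=grab('side','s6');o=monitor.observe();p=o['position'];print(o['clock'],p,np.degrees(o['tool_rot']),o['force'],o['moment'])
x=dish(f,p[2]-.100);print(x-p[:2])
a=cv2.resize(f['frame'][90:420,150:530],(400,347));b=cv2.resize(g['frame'][160:300,200:360],(397,347))
cv2.imwrite('pics/c6.png',np.hstack([a,b])[:,:,::-1])
```

```text
10.65 [ 0.62793973 -0.06853753  0.11588475] [-8.98531225e+01  3.65003399e-02 -1.03863085e+02] [-2.84045345  2.11359074 21.64491572] [0.32665216 0.93615082 0.04783715]
dish [ 0.6279 -0.0672] r 0.0813 524 1044
lug ((603.803955078125, -165.53562927246094), (25.09809684753418, 32.812255859375), 76.04212951660156) dir -103.77 reach 0.1147
[-3.41022588e-05  1.32780644e-03]
```

View pics/c6.png

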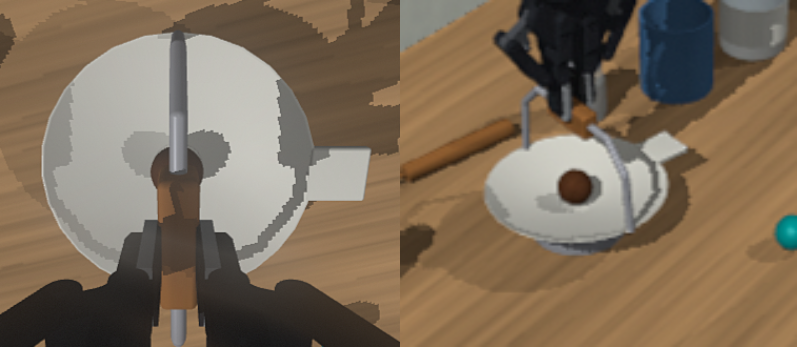

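The pad is flush under the foot, with about 21 N on the end stop (25 N on the pad), for over 0.9 s. Walnut centred, dish level. Now lift, then carry in a curve that keeps clear of the mill.

Call:
drive_tool(steps=[10,0,0,1,0,10,0,0,3,0,10,0,0,6,0,10,0,0,10,0,10,0,0,14,0])

```text
clock: 11.07
position: [0.6262, -0.0687, 0.148]
tool_rot: [-1.573, -0.001, -1.813]
force: [0.2, -0.6, -2.9]
grip_width: 0.0131
```

Call:
drive_tool(steps=[10,0,0,16,0,10,0,0,16,0,10,0,0,13,0,10,0,0,8,0,10,0,0,3,0])

```text
clock: 11.48
position: [0.6273, -0.0687, 0.2056]
tool_rot: [-1.569, 0.0, -1.813]
force: [0.1, -0.3, -3.4]
grip_width: 0.0133
```

Call:
drive_tool(steps=[10,-0.3,0.3,0,0,10,-1,0.8,0,0,10,-1.8,1.4,0,0,10,-2.6,2.1,0,0,10,-3.4,2.8,0,0])

```text
clock: 11.9
position: [0.6174, -0.061, 0.2036]
tool_rot: [-1.572, -0.0, -1.813]
force: [0.1, -0.8, -2.4]
grip_width: 0.0131
```

Call:
drive_tool(steps=[10,-4.2,3.5,0,0,10,-4.9,4.3,0,0,10,-5.4,5,0,0,10,-5.7,5.7,0,0,10,-5.9,6.4,0,0])

```text
clock: 12.32
position: [0.5911, -0.0356, 0.2042]
tool_rot: [-1.571, 0.0, -1.813]
force: [0.1, 0.5, -3.9]
grip_width: 0.013
```

Call:
drive_tool(steps=[10,-6.4,7.1,0,0,10,-6.4,7.7,0,0,10,-6.4,8.2,0,0,10,-6.4,8.6,0,0,10,-6.4,8.8,0,0])

```text
clock: 12.73
position: [0.559, 0.0051, 0.2042]
tool_rot: [-1.571, 0.0, -1.813]
force: [0.8, 0.7, -3.4]
grip_width: 0.0134
```

Call:
drive_tool(steps=[10,-5.9,8.8,0,0,10,-5.7,8.8,0,0,10,-5.4,8.8,0,0,10,-4.9,8.8,0,0,10,-4.2,8.8,0,0])

```text
clock: 13.15
position: [0.5331, 0.049, 0.2042]
tool_rot: [-1.571, 0.0, -1.813]
force: [0.5, -0.6, -2.7]
grip_width: 0.0131
```

Call:
drive_tool(steps=[10,-3.4,8.8,0,0,10,-2.6,8.8,0,0,10,-1.8,8.8,0,0,10,-1,8.8,0,0,10,-0.3,8.8,0,0])

```text
clock: 13.57
position: [0.5245, 0.093, 0.2042]
tool_rot: [-1.571, 0.0, -1.813]
force: [-0.7, 1.0, -3.2]
grip_width: 0.0133
```

Call:
drive_tool(steps=[10,0,8.8,0,0,10,0,8.8,0,0,10,0,8.8,0,0,10,0,8.8,0,0,10,0,8.8,0,0])

```text
clock: 13.98
position: [0.5246, 0.137, 0.2041]
tool_rot: [-1.571, -0.0, -1.813]
force: [-0.5, -1.1, -3.0]
grip_width: 0.0131
```

Call:
drive_tool(steps=[10,0,8.8,0,0,10,0,8.8,0,0,10,0,8.8,0,0,10,0,8.8,0,0,10,0,8.8,0,0])

```text
clock: 14.4
position: [0.5245, 0.181, 0.2042]
tool_rot: [-1.571, -0.0, -1.813]
force: [-0.5, -0.6, -3.4]
grip_width: 0.013
```

Run:
```python
from h import *
o=monitor.observe();p=o['position'];print(o['clock'],p,np.degrees(o['tool_rot']),o['qpos'].round(2),o['force'], (np.array([.5236,.2537,.2035])-p)*1000)
```

```text
14.4 [0.52451411 0.18098861 0.20416944] [-9.00014149e+01 -1.34328143e-03 -1.03863329e+02] [-0.36  0.44 -0.1   1.81  0.06  0.9  -2.3 ] [-0.49910133 -0.56528187 -3.35739796] [-0.91411024 72.71138611 -0.66944013]
```

Call:
drive_tool(steps=[10,0,8.8,0,0,10,0,8.6,0,0,10,0,8.2,0,0,10,0,7.7,0,0,10,0,7.1,0,0])

```text
clock: 14.82
position: [0.5245, 0.2214, 0.2042]
tool_rot: [-1.571, 0.0, -1.813]
force: [-0.8, 0.2, -3.2]
grip_width: 0.0135
```

Call:
drive_tool(steps=[10,0,6.4,0,0,10,0,5.7,0,0,10,0,5,0,0,10,0,4.3,0,0,10,0,3.5,0,0])

```text
clock: 15.23
position: [0.5245, 0.2458, 0.2042]
tool_rot: [-1.571, -0.0, -1.813]
force: [0.6, 0.3, -1.9]
grip_width: 0.0131
```

Call:
drive_tool(steps=[10,0,2.8,0,0,10,0,2.1,0,0,10,0,1.4,0,0,10,0,0.8,0,0,10,0,0.3,0,0])

```text
clock: 15.65
position: [0.5246, 0.2528, 0.2042]
tool_rot: [-1.571, 0.0, -1.813]
force: [-0.1, -0.7, -2.8]
grip_width: 0.0133
```

Call:
drive_tool(steps=[10,0,0,0,0,10,0,0,0,0,10,0,0,0,0,10,0,0,0,0,10,0,0,0,0])

```text
clock: 16.07
position: [0.5245, 0.2528, 0.2042]
tool_rot: [-1.571, -0.0, -1.813]
force: [0.5, 0.1, -3.0]
grip_width: 0.013
```

Call:
drive_tool(steps=[10,0,0,0,0,10,0,0,0,0,10,0,0,0,0,10,0,0,0,0,10,0,0,0,0])

```text
clock: 16.48
position: [0.5245, 0.2528, 0.2042]
tool_rot: [-1.571, -0.0, -1.813]
force: [0.1, -0.5, -3.5]
grip_width: 0.0135
```

Call:
drive_tool(steps=[10,0,0,0,0,10,0,0,0,0,10,0,0,0,0,10,0,0,0,0,10,0,0,0,0])

```text
clock: 16.9
position: [0.5245, 0.2528, 0.2042]
tool_rot: [-1.571, 0.0, -1.813]
force: [-1.0, 0.1, -2.9]
grip_width: 0.0131
```

Run:
```python
from dm import *
f=grab('wrist','w7');g=grab('side','s7');t=grab('top','t7');o=monitor.observe();p=o['position'];print(o['clock'],p,np.degrees(o['tool_rot']),o['qpos'].round(2),o['force'])
x=dish(f,p[2]-.100);print(x-p[:2])
a=cv2.resize(f['frame'][90:420,150:530],(400,347));b=cv2.resize(g['frame'][200:440,80:340],(376,347))
cv2.imwrite('pics/c7.png',np.hstack([a,b])[:,:,::-1])
```

```text
17.05 [0.52453112 0.25284245 0.20419149] [-9.00006130e+01  6.80778295e-04 -1.03859633e+02] [-0.47  0.48 -0.11  1.73  0.06  0.93 -2.42] [ 0.03660845 -0.39838903 -3.02503891]
dish [0.5337 0.254 ] r 0.0833 656 1196
lug ((570.7008056640625, 215.2382354736328), (214.90850830078125, 73.7643051147461), 50.38065719604492) dir -46.29 reach 0.1173
[0.00913806 0.00113537]
```

View pics/c7.png

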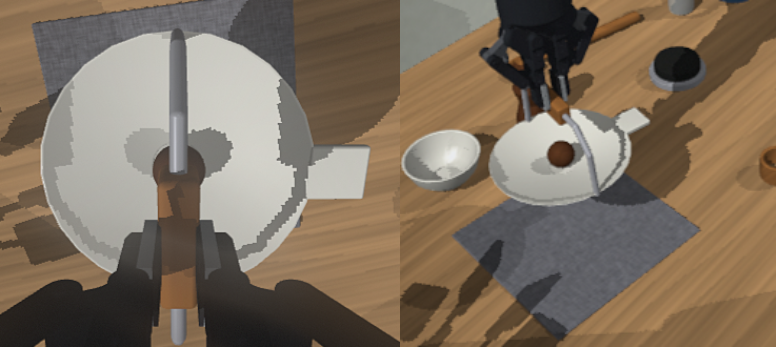

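Paused for more than 1 s above the mat; level, walnut centred. Turn +97.1° (heading -103.8° → -6.7°, square to the mat), gently.

Call:
drive_tool(steps=[10,0,0,0,0.4,10,0,0,0,0.9,10,0,0,0,1.4,10,0,0,0,2,10,0,0,0,2.6])

```text
clock: 17.47
position: [0.5245, 0.2528, 0.2042]
tool_rot: [-1.571, 0.0, -1.682]
force: [0.3, -0.4, -3.1]
grip_width: 0.0133
```

Call:
drive_tool(steps=[10,0,0,0,3.3,10,0,0,0,3.3,10,0,0,0,3.3,10,0,0,0,3.3,10,0,0,0,3.3])

```text
clock: 17.88
position: [0.5245, 0.2528, 0.2042]
tool_rot: [-1.571, 0.0, -1.393]
force: [0.7, 0.4, -3.0]
grip_width: 0.0132
```

Call:
drive_tool(steps=[10,0,0,0,3.3,10,0,0,0,3.3,10,0,0,0,3.3,10,0,0,0,3.3,10,0,0,0,3.3])

```text
clock: 18.3
position: [0.5246, 0.2528, 0.2042]
tool_rot: [-1.571, 0.0, -1.105]
force: [0.7, -0.6, -2.0]
grip_width: 0.0132
```

Call:
drive_tool(steps=[10,-0.2,0.2,0,3.3,10,-0.2,0.2,0,3.3,10,-0.2,0.2,0,3.3,10,-0.2,0.2,0,3.3,10,-0.1,0.1,0,3.3])

```text
clock: 18.72
position: [0.5236, 0.2537, 0.2042]
tool_rot: [-1.571, 0.0, -0.817]
force: [-0.4, 0.2, -2.7]
grip_width: 0.0129
```

Call:
drive_tool(steps=[10,0,0,0,3.3,10,0,0,0,3.3,10,0,0,0,3.3,10,0,0,0,3.3,10,0,0,0,3.3])

```text
clock: 19.13
position: [0.5237, 0.2537, 0.2042]
tool_rot: [-1.571, 0.0, -0.529]
force: [-0.7, -1.0, -3.3]
grip_width: 0.0131
```

Call:
drive_tool(steps=[10,0,0,0,3.3,10,0,0,0,3.3,10,0,0,0,3.3,10,0,0,0,3.3,10,0,0,0,3.3])

```text
clock: 19.55
position: [0.5237, 0.2536, 0.2042]
tool_rot: [-1.571, -0.0, -0.241]
force: [-0.1, 0.1, -3.3]
grip_width: 0.0131
```

Call:
drive_tool(steps=[10,0,0,0,2.6,10,0,0,0,2,10,0,0,0,1.4,10,0,0,0,0.9,10,0,0,0,0.4])

```text
clock: 19.97
position: [0.5237, 0.2537, 0.2042]
tool_rot: [-1.571, 0.0, -0.117]
force: [0.1, -0.6, -3.2]
grip_width: 0.0132
```

Call:
drive_tool(steps=[10,0,0,0,0,10,0,0,0,0,10,0,0,0,0,10,0,0,0,0,10,0,0,0,0])

```text
clock: 20.38
position: [0.5236, 0.2538, 0.2042]
tool_rot: [-1.571, -0.0, -0.118]
force: [-0.1, 0.2, -3.4]
grip_width: 0.0132
```

Call:
drive_tool(steps=[10,0,0,0,0,10,0,0,0,0,10,0,0,0,0,10,0,0,0,0,10,0,0,0,0])

```text
clock: 20.8
position: [0.5236, 0.2537, 0.2042]
tool_rot: [-1.571, 0.0, -0.118]
force: [-0.2, 0.6, -3.2]
grip_width: 0.0132
```

Run:
```python
from dm import *
f=grab('wrist','w8');g=grab('side','s8');t=grab('top','t8');o=monitor.observe();p=o['position'];print(o['clock'],p,np.degrees(o['tool_rot']),o['qpos'].round(2),o['force'],abs(o['qd']).max())
a=cv2.resize(f['frame'],(400,300));b=cv2.resize(g['frame'][200:440,80:400],(400,300));c=cv2.resize(t['frame'][100:330,60:367],(400,300))
cv2.imwrite('pics/c8.png',np.vstack([np.hstack([a,b]),np.hstack([c,c*0])])[:,:,::-1])
```

```text
20.95 [0.5236343  0.25372896 0.20417696] [-8.99997043e+01  3.09769672e-03 -6.76329454e+00] [-0.19  0.52 -0.51  1.72  0.3   0.98 -0.93] [ 0.18124814 -0.15323394 -4.35972416] 0.0019587753764272343
```

View pics/c8.png

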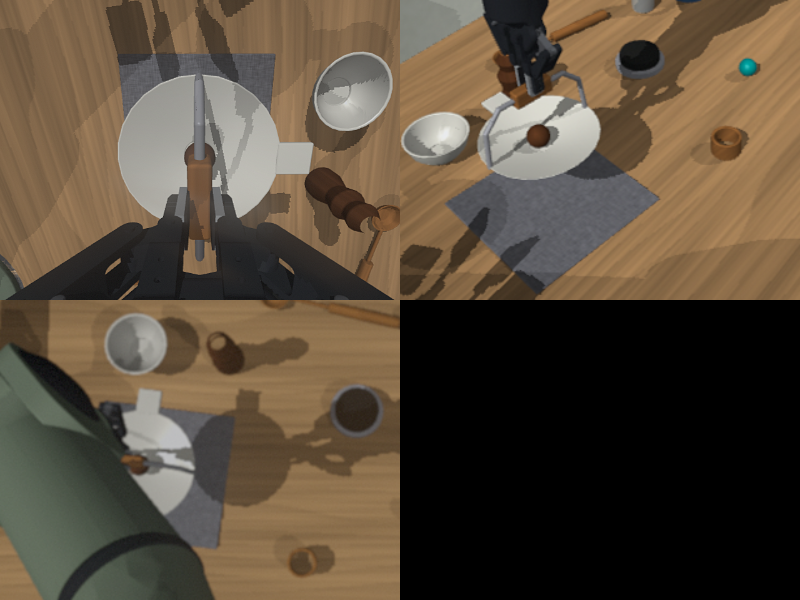

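The views show the lug pointing away and square to the mat edges, the walnut in the middle, the dish level and still, and the bystanders in place. Handing in.

```bash
python3 -c "
from workcell import workorder
print(workorder.job_done())"
```

```text
the job is handed in; nothing more can be done
None
```

I handed the job in at about 21 s. The arm is still holding the dish level and motionless over the mat, with the walnut in the middle.

- **Call pad:** I pressed the foot down with the dish centred to about 2 mm. The force stepped up to about 22 N while the height stalled at the end stop, and I held it there for over 0.9 s.
- **Carry and turn:** I carried the dish unturned to above the mat and paused for more than a second. Then I turned it 97.1°, from a heading of about -103.8° to -6.76°. That is slightly more than a quarter turn because both the dish and the mat stood askew.
- **Final position:** The tool is at (0.5236, 0.2537, 0.2042), so the foot is about 10 cm above the mat. Tool tilt is under 0.01° and joint speed is about zero.
- **Final pictures:** The lug is square to the mat edge, the walnut is centred, and the bystanders in view stand where they were.

**Checks that disagreed or failed:**
- The side and top fixes of the pad differed by about 5 mm, partly because the side mask took in the pad's wall. I aimed between them.
- The mat edges measured 212–214 mm instead of 220, and their directions scattered by about ±0.3°.
- The automatic dish fit over the mat failed because the mask merged with the mat. There I relied on the earlier grasp offset and on looking at the pictures.

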